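Nest the three pine toy boxes, largest first, with the bicycle bell kept in the smallest

ROBOT

A 7-joint arm with a two-finger parallel gripper is mounted at the origin on the work surface. World frame = base frame: x ahead of the robot, y to its left, z up, the work surface at z = 0. Lengths are in m, angles in rad, forces in N, time in s.
With the tool pointing down it reaches from about 0.425 to 1.025 m from the base axis. Payload 9.4 kg.
Tool frame: the origin (TCP) lies at the very end of the fingers, on their centre line; the grasp point (between the pads) lies 19 mm behind it; z points along the fingers, y is the direction in which the jaws open and shut (so a half turn about z gives the same grasp; the last joint's range is limited). The gripper opens to 85 mm and grips with 20 to 120 N. Pads are 22 mm wide; open, the fingers measure 114 mm over their backs; the gripper's body (76 mm by 85 mm) begins 54 mm behind the grasp point. The pads swing forward as they close: fully open they stand 13 mm farther back than shut.
Start: joints at [-0.077, 0.599, -0.003, 1.599, 0.002, 0.943, -0.08], TCP at [0.725, -0, 0.231] pointing down, gripper open.
Joint ranges: [-2.57, 2.57], [-0.35, 1.97], [-1.29, 1.29], [0.11, 2.56], [-1.05, 4.19], [0.11, 1.86], [-2.63, 2.63]. Speed limits (rad/s): [2.22, 2.22, 3.01, 3.01, 3.14, 3.14, 3.14].

INTERFACE

Orientations are given as a 3x3 rotation matrix whose columns are the frame's x, y, z axes.
In Python, from plant import env gives the robot as it stands. The module is installed in compiled form; this text tells all that it offers.
- The arm moves only by the tool send_rows, never from a script. Its argument "rows" is a list of rows, each a list of 5 numbers: the closure in counts, from 0 (fully open) to 255 (shut), then the shift along the world's x, y, z in m, then the turn about the world's z in rad. A call has 1 to 20 rows; each row is the pose to reach, as a shift and turn from the pose measured when the call began; what a row does not reach only later rows make up. A row lasts 1/10 s, in which the tool goes at most 50 mm and 8.59 degrees, less where a joint would pass 70% of its speed; a pose out of reach is approached as far as the arm can. A call with a gripper value outside its range is refused whole. The fingers move at their own pace and stop on an object; the grip force is fixed at half the most. Time passes only in rows, so rows that repeat a pose let the fingers close. It gives the time, the measured TCP pose, the force and the opening at its end, in the units of the state.
- env.observe(): the state, without advancing time (a new reading comes with each control period).
- env.camera(name): name is "scene" or "side" or "wrist"; returns the picture (480x640x3 uint8, red, green, blue); there is no depth.
- env.camera_params(name): a dict with "camera_matrix" (3x3 intrinsics, pixels), "rvec" (rotation vector, rad) and "tvec" (3), from world to camera coordinates, as OpenCV has them; the wrist camera has in their place "mount" (4x4, takes a point from camera to tool coordinates, whose origin is the TCP and whose axes are the flange's). Camera axes: x right, y down, z forward; pixel columns grow to the right and rows downward; lengths in m; the calibration is good to about 2 mm. The wrist camera is an equidistant fisheye: a pixel r from the principal point sees the ray r / f radians off the axis. A picture is of the moment at which its call begins: read the wrist's pose just before it. camera_params takes no time and is no camera call.
- env.sign_off(): hands the job in, once; it reports no verdict.
The state is a dict: "t": time; "joints": joint angles; "joint_vel": joint speeds; "joint_efforts": joint torques, N m; "tcp_pos": TCP position; "orientation": TCP orientation; "contact_force": force on the tool from outside, world axes, zero at the start; "ft_torque": the same for the moment, N m; "grip_width": opening from 0.0 (shut) to 1.0 (fully open).
Only numpy, scipy, OpenCV 4.12 (cv2) and the standard library are available. Lean on these libraries where they do the work, as an engineer would, in place of code of your own. Each camera call takes 0.05 s, during which the arm holds its last target. There are 200 camera calls.

TASK

Nest the three pine boxes to make room on the tier, working from the largest: the middle box goes fully down into the largest, then the smallest fully down into the middle one. The bicycle bell now lying in the largest box should end up in the smallest one. Lower things in rather than dropping them, and leave the elephant, drill, rings, cone, remote and teacup where they are.

Things in the scene. Friction and masses are not known exactly. Their poses are not given: they have to be found in the camera images.
- box_large: The largest of three pine boxes, open on top: 176 x 116 mm outside, 160 x 100 inside, 60 tall, walls 8 thick, about 190 g. x along its long side, z up, origin at the centre of its underside; inner floor 13 mm above the origin (7 mm runners + 6 mm floor). End walls have a middle scoop 50 wide, 16 deep; long walls are plain. Starts with the bell in it.
- box_middle: The middle of three pine boxes, open on top: 152 x 92 mm outside, 136 x 76 inside, 60 tall, walls 8 thick, about 150 g. x along its long side, z up, origin at the centre of its underside; inner floor 13 mm above the origin (7 mm runners + 6 mm floor). End walls have a middle scoop 44 wide, 16 deep; long walls are plain. Too wide to grip across: pinch one wall.
- box_small: The smallest of three pine boxes, open on top: 128 x 68 mm outside, 112 x 52 inside, 60 tall, walls 8 thick, about 120 g. x along its long side, z up, origin at the centre of its underside; inner floor 13 mm above the origin (7 mm runners + 6 mm floor). End walls have a middle scoop 30 wide, 16 deep; long walls are plain. Can be gripped across its 68 mm.
- box_middle_rim (a point): Centre of the middle box's mouth, 60 mm above its underside. The boxes stand apart, in any order. Nested, each has 4 mm play all round and its rim stands 13 mm above the rim of the box around it; either way round is right.
- bell: Steel bicycle bell, 60 g, 38 mm tall, upright on a 26 x 24 mm rubber saddle; origin under the saddle's centre, z up. Dome 34 mm across, its side upright from 12 to 23 mm above the origin. A thumb lever points to body +y, tip 21 mm from the axis; the x sides are free. Starts on the largest box's floor within 20 mm of its middle, lever roughly (0.4 rad) towards that box's +y wall.
- elephant: White ceramic elephant with a blue blanket, about 140 long, 60 wide, 93 tall, facing its own -x; origin at the centre of its feet. A bystander.
- toy_drill: Grey and black plastic toy drill standing on its battery foot, about 140 long, 44 wide, 107 tall, pointing to its own -x; origin under the foot. A bystander.
- ring_thick: Wooden ring lying flat, 60 across, hole 32, 16 thick; origin at the centre of its underside. A bystander.
- ring_thin: Wooden ring lying flat, 52 across, hole 30, 12 thick; origin at the centre of its underside. A bystander.
- cone: Orange plastic toy cone standing on a 62 mm square foot, 87 tall; origin at the centre of its underside. A bystander.
- remote: Black remote control lying flat, 150 x 42 x 18; origin at the centre of its underside, x along it. A bystander.
- teacup: White ceramic cup without handle, 68 across, 50 tall; origin at the centre of its underside. A bystander.
Mind the look-alikes: they are no part of the job. What is shaped like the box_large but turquoise is not meant.

How it is judged:
On the way, in this order (a step that is already met when the one before it is completed fails the run):
1. the middle box is fully down inside the largest box (x of box_middle in the frame of box_large between -0.009 and 0.009 m and y of box_middle in the frame of box_large between -0.009 and 0.009 m and z of box_middle in the frame of box_large between 0.009 and 0.018 m and angle between the x axis of box_middle and the x axis of box_large, either way round below 0.15 rad and angle between box_middle's own z axis and vertical below 0.06 rad), for 0.2 s.
2. the smallest box is fully down inside the middle box (all of step 1 and x of box_small in the frame of box_middle between -0.009 and 0.009 m and y of box_small in the frame of box_middle between -0.009 and 0.009 m and z of box_small in the frame of box_middle between 0.009 and 0.018 m and angle between the x axis of box_small and the x axis of box_middle, either way round below 0.15 rad and angle between box_small's own z axis and vertical below 0.06 rad), for 0.2 s.
At the end, for the whole second after the job is handed in: Largest box flat on the table, middle one fully down in it, smallest fully down in the middle (underside 9-18 mm above that of the box around it, centred within 9 mm, parallel within 0.15 rad, level within 0.06 rad), bell inside the smallest; all released and at rest (all of step 2 and x of bell in the frame of box_small between -0.06 and 0.06 m and y of bell in the frame of box_small between -0.028 and 0.028 m and z of bell in the frame of box_small between 0.005 and 0.04 m and height (world z) of box_large below 0.005 m and angle between box_large's own z axis and vertical below 0.05 rad and linear speed of each of box_large, box_middle, box_small, bell below 0.02 m/s); the robot touches nothing.
It fails at once if the elephant, drill, a ring, the cone, remote or teacup is shifted more than 30 mm or knocked over (distance of any of elephant, toy_drill, ring_thick, ring_thin, cone, remote, teacup from where it was at the start of the episode above 0.03 m or angle between any of elephant, toy_drill, ring_thick, ring_thin, cone, remote, teacup's own z axis and vertical above 0.5 rad).
It fails at once if a box or the bell is let fall into its box (it moves faster than 0.7 m/s inside it) ((horizontal distance between box_middle and box_large below 0.04 m and z of box_middle in the frame of box_large between 0 and 0.06 m and linear speed of box_middle above 0.7 m/s and linear speed of box_large below 0.2 m/s) or (horizontal distance between box_small and box_middle below 0.04 m and z of box_small in the frame of box_middle between 0 and 0.06 m and linear speed of box_small above 0.7 m/s and linear speed of box_middle below 0.2 m/s) or (horizontal distance between bell and box_small below 0.05 m and z of bell in the frame of box_small between 0 and 0.06 m and linear speed of bell above 0.7 m/s and linear speed of box_small below 0.2 m/s)).
It also fails if it takes over 72 s, if anything falls off the work surface, if the arm or the gripper's body presses on something with over 40 N, if the wrist force passes 120 N, or if a joint passes its speed limit or range.

## Working session

There is one attempt and no reset: what is moved stays moved. The work goes in short steps, Python scripts to look and compute and a tool call to move; the robot and the scene stay as the last step left them, time stands still between calls to the robot, and variables do not carry over. Pictures are saved under pics/ and viewed, about 8 in all and at most 12, crops included, and the job is handed in when it is done.

Besides the shell and the picture viewer there is one more tool, called after "Emit:" in YAML: its name, and indented under it one key for each argument. send_rows: Moves the arm, as the interface text tells. Its arguments: {"type":"object","properties":{"rows":{"type":"array","items":{"type":"array","items":{"type":"number"}}}},"required":["rows"]}

```bash
mkdir -p pics
python3 - <<'E'
from plant import env
import cv2,numpy as np
s=env.observe(); print(s['t'],s['tcp_pos'],s['orientation'])
ims=[]
for n in ['scene','side','wrist']:
    im=env.camera(n); cv2.imwrite(f'pics/{n}0.png',im[:,:,::-1]); p=env.camera_params(n); print(n,{k:np.round(v,4).tolist() for k,v in p.items()})
E
```

```text
0.0 [7.24523001e-01 1.39110552e-05 2.30413914e-01] [[-8.04881301e-05  9.99998745e-01 -1.58199698e-03]
 [ 9.99999990e-01  8.03035830e-05 -1.16717665e-04]
 [-1.16590479e-04 -1.58200636e-03 -9.99998742e-01]]
scene {'camera_matrix': [[569.3764, 0.0, 317.071], [0.0, 569.3764, 233.0794], [0.0, 0.0, 1.0]], 'rvec': [0.9741, 2.4337, -1.1205], 'tvec': [0.3094, -0.2332, 1.5927]}
side {'camera_matrix': [[453.7779, 0.0, 319.682], [0.0, 453.7779, 247.7302], [0.0, 0.0, 1.0]], 'rvec': [0.362, -2.6509, 1.3565], 'tvec': [0.5274, 0.0698, 0.9224]}
wrist {'camera_matrix': [[371.6483, 0.0, 313.0704], [0.0, 371.6483, 246.3847], [0.0, 0.0, 1.0]], 'mount': [[-0.0006, -0.951, -0.3091, 0.0788], [1.0, -0.0006, 0.0, -0.001], [-0.0002, -0.3091, 0.951, -0.1414], [0.0, 0.0, 0.0, 1.0]]}
```

View pics/scene0.png

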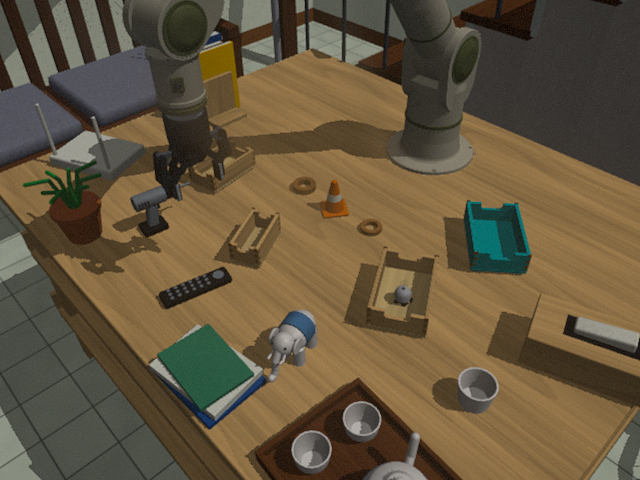

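View pics/side0.png

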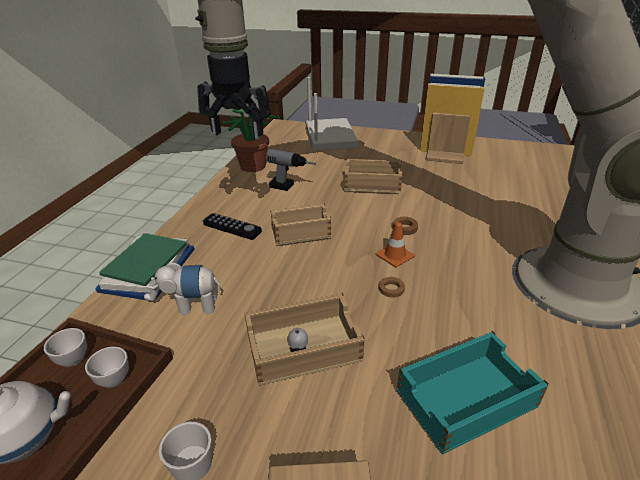

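View pics/wrist0.png

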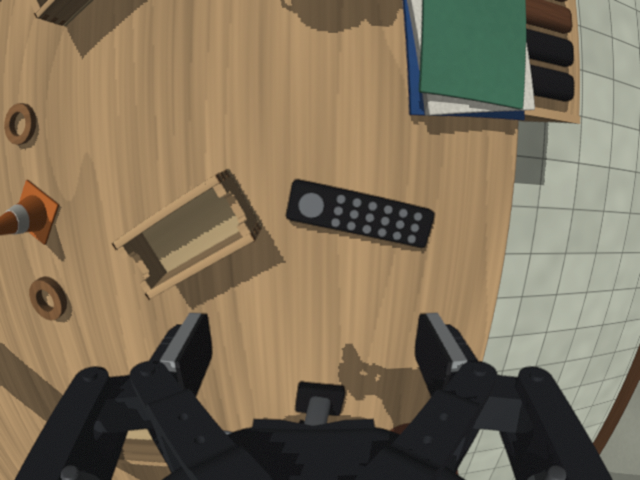

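The scene view shows the large pine box with the bell at (402,290). The turquoise look-alike is at (497,238). A small pine box is at (255,235), and a pine box behind the gripper at (222,165) is probably the middle one. The pine boxes fit by colour, and the sizes will be checked. The side view agrees: large (305,340), small (300,225), middle (371,177). The wrist view shows the small box at (188,235).

```bash
cat > h.py <<'E'
from plant import env
import cv2,numpy as np
def ray(name,uv,s=None):
    p=env.camera_params(name); K=np.array(p['camera_matrix'])
    if name=='wrist':
        s=s or env.observe()
        d=(np.array(uv,float)-K[:2,2])/K[0,0]; r=np.hypot(*d); k=np.sinc(r/np.pi)
        v=np.array([d[0]*k,d[1]*k,np.cos(r)]); M=np.array(p['mount']); R=np.array(s['orientation'])
        return R@M[:3,3]+np.array(s['tcp_pos']), R@M[:3,:3]@v
    R=cv2.Rodrigues(np.array(p['rvec']))[0]; t=np.array(p['tvec']).ravel()
    return -R.T@t, R.T@np.linalg.solve(K,[*uv,1.])
def onz(name,uv,z,s=None):
    o,d=ray(name,uv,s); return o+d*(z-o[2])/d[2]
def tri(a,b):
    (o1,d1),(o2,d2)=a,b; d1=d1/np.linalg.norm(d1); d2=d2/np.linalg.norm(d2)
    t=np.linalg.lstsq(np.c_[d1,-d2],o2-o1,rcond=None)[0]; p,q=o1+t[0]*d1,o2+t[1]*d2
    return (p+q)/2, np.linalg.norm(p-q)
def crop(im,x0,y0,x1,y1,w,h):
    c=cv2.resize(im[y0:y1,x0:x1],(w,h),interpolation=cv2.INTER_CUBIC)
    for i in range(0,5):
        cv2.putText(c,str(int(x0+(x1-x0)*i/5)),(w*i//5,10),0,.35,(0,0,255)); cv2.putText(c,str(int(y0+(y1-y0)*i/5)),(0,h*i//5+10),0,.35,(0,0,255))
    return c
E
python3 - <<'E'
from h import *
np.set_printoptions(precision=3,suppress=True)
for n,a,b in [('bell',(402,295),(297,340)),('small rim c',(256,230),(300,214)),('mid',(222,163),(371,170)),('drill',(150,200),(284,160)),('cone',(335,180),(397,223)),('teacup',(477,378),(187,435)),('eleph',(293,330),(190,280)),('turq',(497,225),(472,375))]:
    print(n,*tri(ray('scene',a),ray('side',b)))
for uv in [(122,245),(224,174),(255,235),(150,295)]: print('small corner',onz('wrist',uv,.06))
for u in [(303,186),(371,228)]: print('ring',onz('scene',u,.01))
for u in [(163,300),(228,272)]: print('rem',onz('scene',u,.015))
a=cv2.imread('pics/scene0.png');b=cv2.imread('pics/side0.png')
cv2.imwrite('pics/m1.png',np.vstack([np.hstack([crop(a,350,230,470,350,400,400),crop(b,235,285,375,390,400,400)]),np.hstack([crop(a,170,120,270,190,400,200),crop(b,320,145,420,200,400,200)])]))
E
```

```text
bell [0.495 0.325 0.029] 0.00014525314288241838
small rim c [ 0.599 -0.01   0.061] 0.005734494500312206
mid [ 0.488 -0.291  0.051] 0.0062621638308490496
drill [ 0.72  -0.247  0.077] 0.0011742898460500696
cone [0.375 0.012 0.09 ] 0.0018055310681439007
teacup [0.571 0.55  0.06 ] 0.003948092168797172
eleph [0.727 0.26  0.06 ] 0.0007122198366342614
turq [0.216 0.354 0.065] 0.0005479873076157369
small corner [ 0.538 -0.021  0.06 ]
small corner [0.647 0.042 0.06 ]
small corner [ 0.672 -0.012  0.06 ]
small corner [ 0.561 -0.074  0.06 ]
ring [ 0.372 -0.108  0.01 ]
ring [0.37  0.126 0.01 ]
rem [ 0.843 -0.012  0.015]
rem [0.7   0.015 0.015]
```

View pics/m1.png

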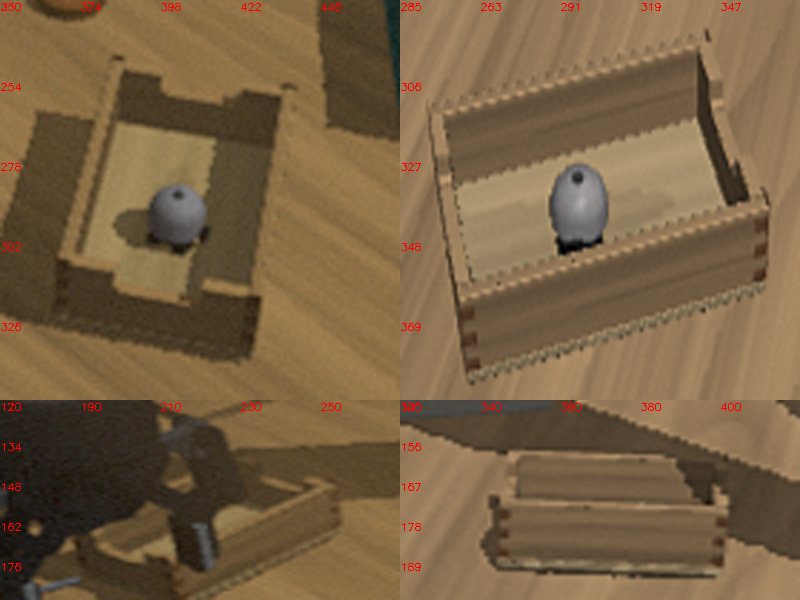

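The crop confirms it. The untinted pine box at scene (402,285), with the bell inside at (403,294), is the large one, and the turquoise box is not. The partly hidden box at (215,160) fits the middle one. Next I fly the wrist camera over the large box.

Emit:
send_rows:
  rows:
    - [0,-0.03,0.04,0.05,0]
    - [0,-0.06,0.08,0.08,0]
    - [0,-0.08,0.12,0.08,0]
    - [0,-0.11,0.16,0.08,0]
    - [0,-0.13,0.2,0.08,0]
    - [0,-0.15,0.24,0.08,0]
    - [0,-0.18,0.28,0.08,0]
    - [0,-0.2,0.32,0.08,0]
    - [0,-0.22,0.35,0.08,0]
    - [0,-0.23,0.375,0.08,0]
    - [0,-0.23,0.375,0.08,0]
    - [0,-0.23,0.375,0.08,0]
    - [0,-0.23,0.375,0.08,0]

```text
t: 1.45
tcp_pos: [0.4954, 0.3736, 0.3104]
orientation: [[0.002, 1.0, -0.001], [1.0, -0.002, -0.001], [-0.001, -0.001, -1.0]]
contact_force: [0.6, -0.6, -0.2]
grip_width: 0.999
```

Run:
```python
from h import *
import json
s=env.observe(); w=env.camera('wrist')[:,:,::-1].copy(); sc=env.camera('scene')[:,:,::-1].copy()
json.dump({k:np.array(s[k]).tolist() for k in s},open('s1.json','w'))
print(s['t'],s['tcp_pos'],s['orientation'],s['grip_width'])
cv2.imwrite('pics/w1.png',w);cv2.imwrite('pics/sc1.png',sc)
cv2.imwrite('pics/m2.png',np.hstack([crop(w,180,100,480,400,480,480),crop(sc,170,120,270,270,320,480)]))
```

```text
1.45 [0.49536897 0.37358683 0.3104349 ] [[ 0.00171478  0.99999788 -0.00114045]
 [ 0.99999797 -0.00171599 -0.00105282]
 [-0.00105477 -0.00113864 -0.9999988 ]] 0.999094278492795
```

View pics/m2.png

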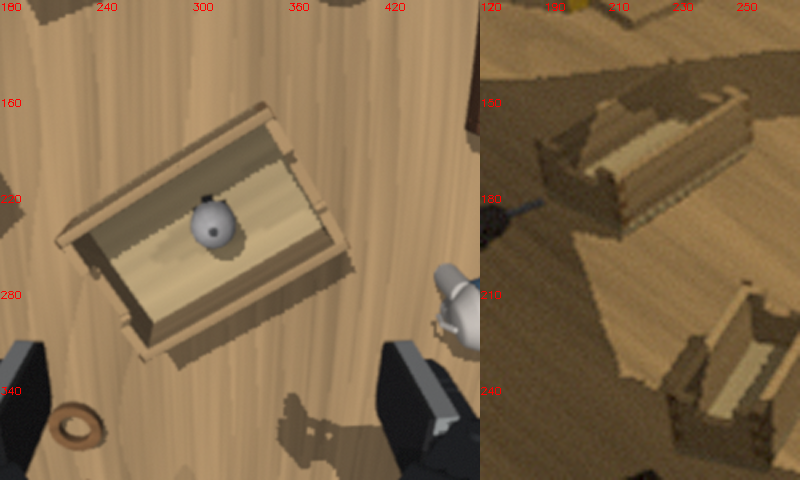

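The wrist view shows the large box rim with corners at (216,250), (347,164), (397,254) and (271,325). The bell dome is at (312,239) with its lever up towards world +y at (309,225). The ring is clear at the lower left.

Run:
```python
from h import *
import json
np.set_printoptions(precision=4,suppress=True)
s=json.load(open('s1.json'))
c=[onz('wrist',u,.06,s) for u in [(215.6,250),(346.9,163.8),(396.9,254.4),(270.6,325)]]
c=np.array(c);print(c)
L=lambda i,j:np.linalg.norm(c[i]-c[j])
print('len',L(0,1),L(2,3),'wid',L(1,2),L(3,0)); d=c[1]-c[0]+c[2]-c[3]; print('ctr',c.mean(0),'yaw',np.arctan2(d[1],d[0]))
sc=[(385,248),(437,256.4),(427.4,319),(368.6,307.4)]
print('scene',np.mean([onz('scene',u,.06) for u in sc],0),np.array([onz('scene',u,.06) for u in sc]))
print('bell top tri',*tri(ray('wrist',(313.1,245),s),ray('side',(297.3,331.5))),'scene',tri(ray('wrist',(313.1,245),s),ray('scene',(403.3,288))))
print('bell top z51',onz('wrist',(313.1,245),.051,s),'dome',onz('wrist',(312.5,238.8),.035,s),'lever',onz('wrist',(309.4,225),.03,s))
```

```text
[[0.383  0.3206 0.06  ]
 [0.5298 0.4161 0.06  ]
 [0.5892 0.3149 0.06  ]
 [0.4421 0.2242 0.06  ]]
len 0.17517517082189002 0.1728375780911304 wid 0.1172980428264183 0.1130764152645974
ctr [0.486  0.3189 0.06  ] yaw 0.5646078956122479
scene [0.4859 0.3209 0.06  ] [[0.4413 0.2295 0.06  ]
 [0.3837 0.3216 0.06  ]
 [0.5308 0.4136 0.06  ]
 [0.5879 0.3188 0.06  ]]
bell top tri [0.4942 0.3222 0.0468] 0.00039963599657733684 scene (array([0.4937, 0.324 , 0.0488]), np.float64(0.0024827015550888815))
bell top z51 [0.494  0.3234 0.051 ] dome [0.4933 0.3259 0.035 ] lever [0.4897 0.3413 0.03  ]
```

Emit:
send_rows:
  rows:
    - [0,-0.001,-0.02,-0.05,0.1]
    - [0,-0.001,-0.049,-0.1,0.2]
    - [0,-0.001,-0.049,-0.15,0.24]
    - [0,-0.001,-0.049,-0.19,0.24]
    - [0,-0.001,-0.049,-0.23,0.24]
    - [0,-0.001,-0.049,-0.25,0.24]
    - [0,-0.001,-0.049,-0.27,0.24]
    - [0,-0.001,-0.049,-0.285,0.24]
    - [0,-0.001,-0.049,-0.293,0.24]
    - [0,-0.001,-0.049,-0.293,0.24]
    - [100,-0.001,-0.049,-0.293,0.24]
    - [255,-0.001,-0.049,-0.293,0.24]
    - [255,-0.001,-0.049,-0.293,0.24]
    - [255,-0.001,-0.049,-0.293,0.24]
    - [255,-0.001,-0.049,-0.293,0.24]
    - [255,-0.001,-0.049,-0.293,0.24]
    - [255,-0.001,-0.049,-0.293,0.24]
    - [255,-0.001,-0.049,-0.293,0.24]

```text
t: 3.35
tcp_pos: [0.4948, 0.3247, 0.0187]
orientation: [[-0.236, 0.972, 0.0], [0.972, 0.236, -0.0], [-0.0, 0.0, -1.0]]
contact_force: [-0.7, -0.2, 8.5]
grip_width: 0.369
```

Emit:
send_rows:
  rows:
    - [255,0,0,0.01,0]
    - [255,0,0,0.03,0]
    - [255,0,0,0.06,0]
    - [255,0,0,0.1,0]
    - [255,0,0,0.15,0]
    - [255,0.02,-0.04,0.19,0]
    - [255,0.03,-0.08,0.22,0]
    - [255,0.05,-0.12,0.24,0]
    - [255,0.06,-0.16,0.24,0]
    - [255,0.08,-0.2,0.24,-0.1]
    - [255,0.09,-0.24,0.24,-0.2]
    - [255,0.105,-0.265,0.24,-0.24]
    - [255,0.105,-0.265,0.24,-0.24]
    - [255,0.105,-0.265,0.24,-0.24]
    - [255,0.105,-0.265,0.24,-0.24]

```text
t: 4.85
tcp_pos: [0.5992, 0.061, 0.259]
orientation: [[0.0, 1.0, -0.0], [1.0, -0.0, 0.0], [0.0, -0.0, -1.0]]
contact_force: [-0.6, 0.7, -0.5]
grip_width: 0.371
```

Run:
```python
from h import *
import json
s=env.observe(); w=env.camera('wrist')[:,:,::-1].copy(); sd=env.camera('side')[:,:,::-1].copy()
json.dump({k:np.array(s[k]).tolist() for k in s},open('s2.json','w'))
print(s['t'],s['tcp_pos'],s['orientation'],s['grip_width'])
cv2.imwrite('pics/w2.png',w);cv2.imwrite('pics/sd2.png',sd)
cv2.imwrite('pics/m3.png',np.hstack([crop(w,200,150,460,450,520,600),crop(sd,255,60,395,360,280,600)]))
```

```text
4.85 [0.59922576 0.06100789 0.2589599 ] [[ 2.88601836e-04  9.99999958e-01 -3.94991620e-05]
 [ 9.99999866e-01 -2.88584793e-04  4.30800640e-04]
 [ 4.30789223e-04 -3.96234865e-05 -9.99999906e-01]] 0.3713312441155223
```

View pics/m3.png

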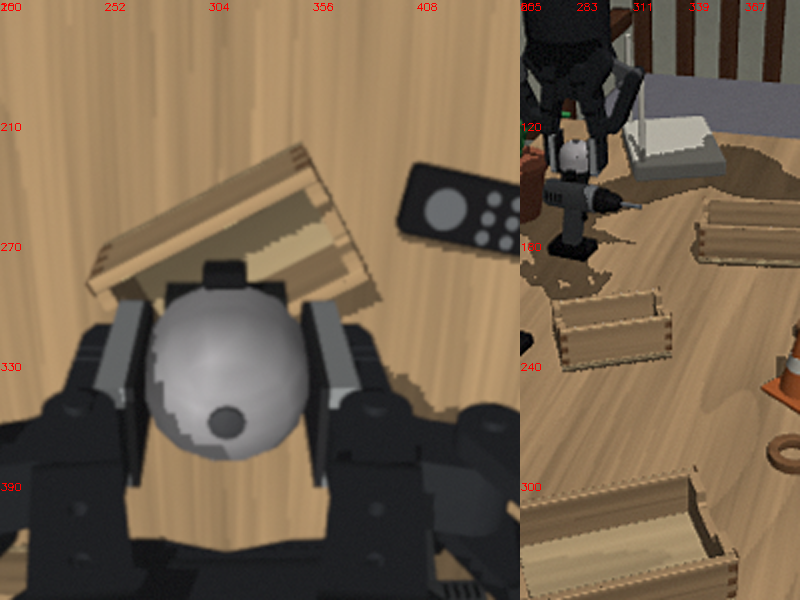

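The bell is held with its lever towards +y, and the remote is clear. The small box's +y rim edge runs from (244,294) to (356,239).

Run:
```python
from h import *
import json
np.set_printoptions(precision=4,suppress=True)
s=json.load(open('s2.json'))
A,B=[onz('wrist',u,.06,s) for u in [(244,294),(356,239)]]
d=(B-A)[:2];l=np.hypot(*d);d/=l;n=np.array([d[1],-d[0]])
print(A,B,l,'yaw',np.arctan2(d[1],d[0]),'ctr',((A+B)/2)[:2]+n*.034)
# side view rim corners of small: x=255+.5cx y=60+.5cy
p=[(552-520,303),(655-520,291),(670-520,318),(565-520,335)]
q=np.array([onz('side',(255+.5*a,60+.5*b),.06) for a,b in p]);print(q,q.mean(0))
im=cv2.imread('pics/wrist0.png'); sc=cv2.imread('pics/sc1.png')
cv2.imwrite('pics/m4.png',np.hstack([crop(im,100,150,280,310,450,400),crop(sc,180,130,270,270,257,400)]))
```

```text
[ 0.5275 -0.0219  0.06  ] [0.6395 0.0366 0.06  ] 0.12637014827260332 yaw 0.4818951847589035 ctr [ 0.5993 -0.0228]
[[ 0.6682 -0.0105  0.06  ]
 [ 0.56   -0.0666  0.06  ]
 [ 0.5274 -0.0132  0.06  ]
 [ 0.6298  0.0496  0.06  ]] [ 0.5963 -0.0102  0.06  ]
```

View pics/m4.png

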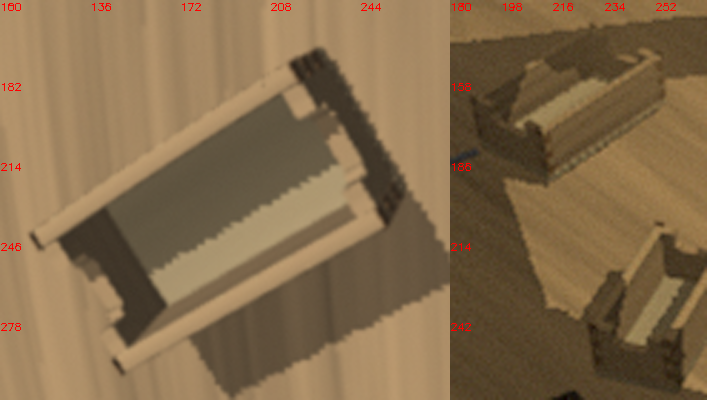

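In the wrist0 crop, the small box's rim corners are at (113,245), (216,176), (255,240) and (149,299). In the scene crop, the middle box's rim corners are at about (189,165), (214,175) and (254,150).

Run:
```python
from h import *
np.set_printoptions(precision=4,suppress=True)
s=dict(tcp_pos=[.724523,0,.230414],orientation=[[-8e-5,1,-.00158],[1,8e-5,-.00012],[-.00012,-.00158,-1]])
uv=[(112.8,244.8),(216,176),(255.2,240),(148.8,298.8)]
c=np.array([onz('wrist',u,.06,s) for u in uv]); d=c[1]-c[0]+c[2]-c[3]
print(c,[np.linalg.norm(c[i]-c[(i+1)%4]) for i in range(4)],c.mean(0),np.arctan2(d[1],d[0]))
s2=__import__('json').load(open('s2.json'))
for a,b in [((112.8,244.8),(244,294)),((216,176),(356,239))]: print(tri(ray('wrist',a,s),ray('wrist',b,s2)))
m=[onz('scene',u,.06) for u in [(188.8,165),(214.3,175.5),(254,150)]];print(np.array(m),(m[0]+m[2])/2)
```

```text
[[ 0.5273 -0.021   0.06  ]
 [ 0.6398  0.041   0.06  ]
 [ 0.6721 -0.0167  0.06  ]
 [ 0.5587 -0.0778  0.06  ]] [np.float64(0.12845661377800896), np.float64(0.06608210376921975), np.float64(0.1288395212305402), np.float64(0.06491087565851694)] [ 0.5995 -0.0186  0.06  ] 0.4990695519727151
(array([ 0.5279, -0.0209,  0.0613]), np.float64(0.0007353897233660968))
(array([0.6398, 0.0396, 0.0635]), np.float64(0.004013109746157142))
[[ 0.5638 -0.3271  0.06  ]
 [ 0.5444 -0.2431  0.06  ]
 [ 0.4017 -0.2649  0.06  ]] [ 0.4828 -0.296   0.06  ]
```

Emit:
send_rows:
  rows:
    - [255,0,-0.04,0,0.13]
    - [255,0.001,-0.08,-0.02,0.26]
    - [255,0.001,-0.082,-0.05,0.39]
    - [255,0.001,-0.082,-0.1,0.495]
    - [255,0.001,-0.082,-0.14,0.495]
    - [255,0.001,-0.082,-0.17,0.495]
    - [255,0.001,-0.082,-0.195,0.495]
    - [255,0.001,-0.082,-0.215,0.495]
    - [255,0.001,-0.082,-0.23,0.495]
    - [255,0.001,-0.082,-0.239,0.495]
    - [255,0.001,-0.082,-0.24,0.495]
    - [255,0.001,-0.082,-0.24,0.495]

```text
t: 6.15
tcp_pos: [0.6006, -0.0204, 0.0192]
orientation: [[-0.476, 0.88, 0.001], [0.88, 0.476, 0.0], [0.0, 0.001, -1.0]]
contact_force: [0.4, 0.2, -0.7]
grip_width: 0.37
```

Emit:
send_rows:
  rows:
    - [90,0,0,0,0]
    - [90,0,0,0,0]
    - [90,0,0,0,0]
    - [90,0,0,0.02,0]
    - [90,0,0,0.05,0]
    - [90,0,0,0.1,0]
    - [90,0,0,0.15,0]
    - [90,-0.02,-0.04,0.2,-0.12]
    - [90,-0.04,-0.08,0.24,-0.25]
    - [90,-0.06,-0.12,0.27,-0.38]
    - [90,-0.08,-0.16,0.28,-0.495]
    - [90,-0.1,-0.2,0.28,-0.495]
    - [90,-0.12,-0.225,0.28,-0.495]
    - [90,-0.12,-0.225,0.28,-0.495]
    - [90,-0.12,-0.225,0.28,-0.495]
    - [90,-0.12,-0.225,0.28,-0.495]

```text
t: 7.75
tcp_pos: [0.4812, -0.2444, 0.2992]
orientation: [[-0.002, 1.0, 0.001], [1.0, 0.002, 0.001], [0.001, 0.001, -1.0]]
contact_force: [0.0, 0.2, 0.9]
grip_width: 0.65
```

Run:
```python
from h import *
import json
s=env.observe(); w=env.camera('wrist')[:,:,::-1].copy(); sd=env.camera('scene')[:,:,::-1].copy()
json.dump({k:np.array(s[k]).tolist() for k in s},open('s3.json','w'))
print(s['t'],s['tcp_pos'],s['grip_width'])
cv2.imwrite('pics/w3.png',w);cv2.imwrite('pics/sc3.png',sd)
cv2.imwrite('pics/m5.png',np.hstack([crop(w,180,110,480,410,550,550),crop(sd,220,190,290,340,250,550)]))
```

```text
7.75 [ 0.48118213 -0.24436622  0.29918899] 0.6503530027662539
```

View pics/m5.png

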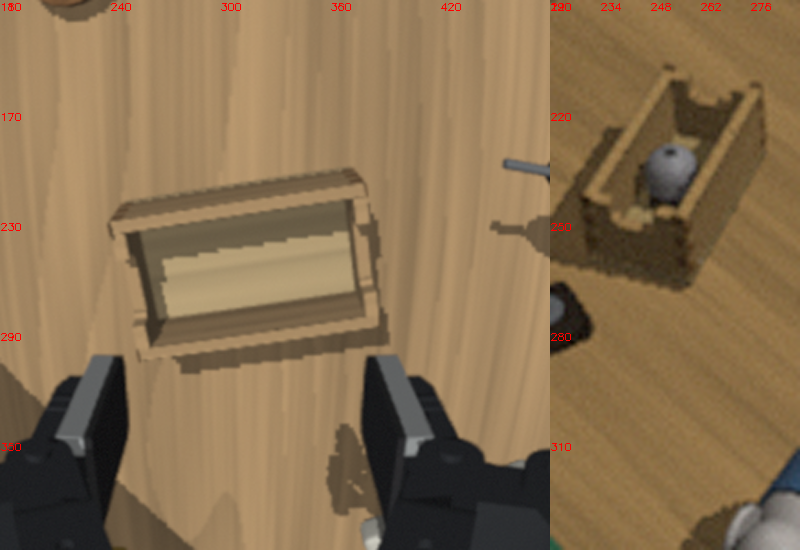

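The bell stands in the small box at scene (251,235). In the wrist view, the middle box's rim corners are at (241,234), (382,212), (387,286) and (256,305), and only the drill tip at (470,200) is anywhere near.

Run:
```python
from h import *
import json
np.set_printoptions(precision=4,suppress=True)
s=json.load(open('s3.json'))
uv=[(241.1,233.8),(381.8,213),(387.3,286.2),(256.4,305.3)]
c=np.array([onz('wrist',u,.06,s) for u in uv]); d=c[1]-c[0]+c[2]-c[3]
print(c,[np.linalg.norm(c[i]-c[(i+1)%4]) for i in range(4)],c.mean(0),np.arctan2(d[1],d[0]))
for w,sc in [(2,(214.3,175.5)),]:
  pass
for i,u in [(2,(188.8,165)),(1,(214.3,175.5)),(0,(254,150))]: print(tri(ray('wrist',uv[i],s),ray('scene',u)))
```

```text
[[ 0.4029 -0.275   0.06  ]
 [ 0.5534 -0.2519  0.06  ]
 [ 0.5649 -0.3367  0.06  ]
 [ 0.4152 -0.3608  0.06  ]] [np.float64(0.1522983117895672), np.float64(0.08556721170577179), np.float64(0.15166558526066856), np.float64(0.08665498643420283)] [ 0.4841 -0.3061  0.06  ] 0.1559461067114934
(array([ 0.563 , -0.335 ,  0.0573]), np.float64(0.006821207184637308))
(array([ 0.5485, -0.2473,  0.0614]), np.float64(0.012064895846563083))
(array([ 0.3989, -0.2748,  0.0538]), np.float64(0.006726792611031383))
```

Emit:
send_rows:
  rows:
    - [130,-0.003,-0.021,-0.02,-0.14]
    - [130,-0.003,-0.021,-0.05,-0.28]
    - [130,-0.003,-0.021,-0.08,-0.42]
    - [130,-0.003,-0.021,-0.11,-0.56]
    - [130,-0.003,-0.021,-0.14,-0.7]
    - [130,-0.003,-0.021,-0.16,-0.84]
    - [130,-0.003,-0.021,-0.17,-0.98]
    - [130,-0.003,-0.021,-0.18,-1.12]
    - [130,-0.003,-0.021,-0.18,-1.26]
    - [130,-0.003,-0.021,-0.18,-1.4]
    - [130,-0.003,-0.021,-0.19,-1.415]
    - [130,-0.003,-0.021,-0.21,-1.415]
    - [130,-0.003,-0.021,-0.23,-1.415]
    - [130,-0.003,-0.021,-0.244,-1.415]
    - [130,-0.003,-0.021,-0.251,-1.415]
    - [130,-0.003,-0.021,-0.251,-1.415]

```text
t: 9.45
tcp_pos: [0.4782, -0.2643, 0.0468]
orientation: [[0.987, 0.161, -0.001], [0.161, -0.987, 0.001], [-0.001, -0.001, -1.0]]
contact_force: [-0.1, 0.2, 0.3]
grip_width: 0.489
```

Run:
```python
from h import *
s=env.observe(); print(s['joints'],s['tcp_pos'],s['contact_force'])
w=env.camera('wrist')[:,:,::-1].copy()
cv2.imwrite('pics/w4.png',w); cv2.imwrite('pics/m6.png',crop(w,120,180,520,480,800,600))
```

```text
[ 0.24645299  0.68277702  0.22917769  2.15407042 -0.43338284  0.34873086
 -0.5733727 ] [ 0.47819716 -0.26429612  0.04682464] [-0.07696225  0.23570437  0.33934356]
```

View pics/m6.png

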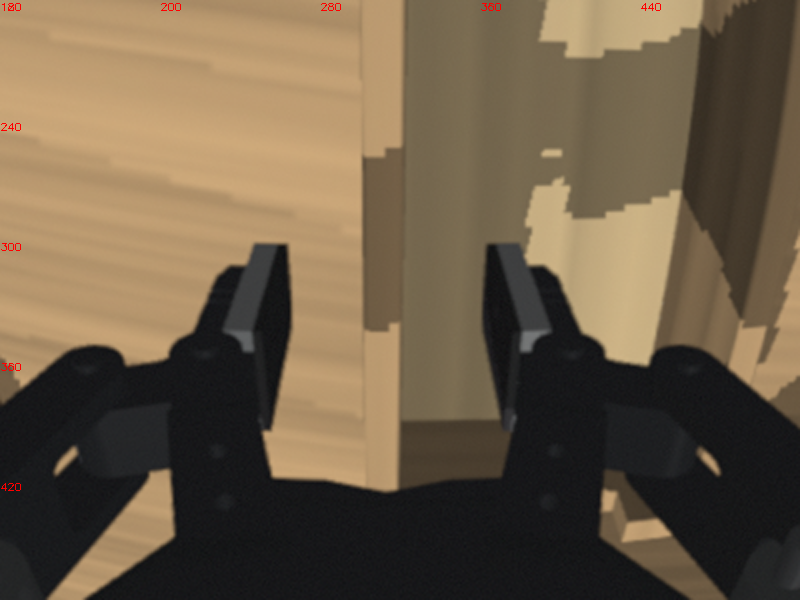

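The wall at (312,300) sits centred and parallel between the fingers. I'll close on it and lift.

Emit:
send_rows:
  rows:
    - [130,0,0,0.0015,0]
    - [255,0,0,0.0015,0]
    - [255,0,0,0.0015,0]
    - [255,0,0,0.0015,0]
    - [255,0,0,0.0015,0]
    - [255,0,0,0.0015,0]
    - [255,0,0,0.0015,0]
    - [255,0,0,0.006,0]
    - [255,0,0,0.015,0]
    - [255,0,0,0.035,0]
    - [255,0,0,0.065,0]
    - [255,0,0,0.1,0]
    - [255,0,0,0.14,0]
    - [255,0,0,0.18,0]
    - [255,0,0,0.2,0]
    - [255,0,0,0.2,0]
    - [255,0,0,0.2,0]

```text
t: 11.2
tcp_pos: [0.4782, -0.2642, 0.2478]
orientation: [[0.987, 0.161, 0.001], [0.161, -0.987, 0.0], [0.001, -0.0, -1.0]]
contact_force: [-0.3, 0.7, -2.1]
grip_width: 0.069
```

Run:
```python
from h import *
s=env.observe(); print(s['joints'],s['tcp_pos'],s['contact_force'],s['grip_width'])
a=env.camera('side')[:,:,::-1].copy();w=env.camera('wrist')[:,:,::-1].copy()
cv2.imwrite('pics/sd5.png',a); cv2.imwrite('pics/m7.png',np.hstack([crop(a,310,20,470,220,400,500),crop(w,200,180,520,480,400,500)]))
```

```text
[ 0.06239625  0.39258712  0.46778044  2.0130245  -0.24622518  0.78942565
 -0.73527257] [ 0.47818062 -0.26420842  0.24783364] [-0.30398693  0.70449863 -2.10926919] 0.06933443962024806
```

View pics/m7.png

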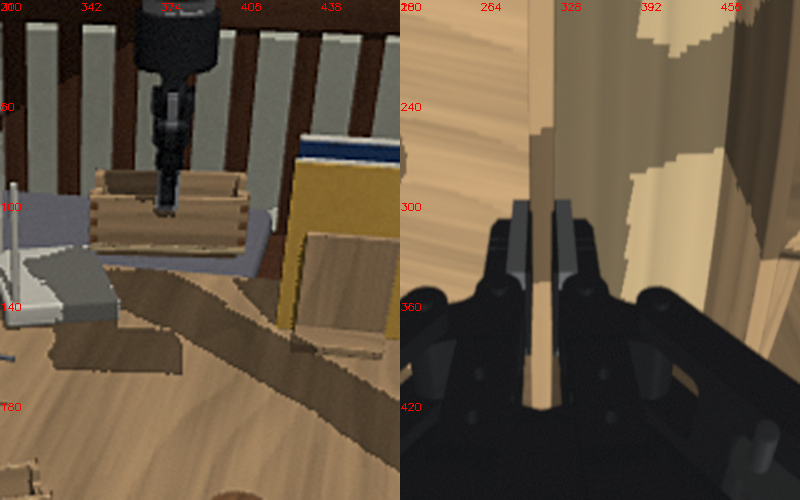

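The box is held level and parallel to the jaws. Now I'll refine the large box from the side view and check that taking the bell didn't shift it.

Run:
```python
from h import *
np.set_printoptions(precision=4,suppress=True)
q=np.array([onz('side',(235+a*.35,285+b*.2625),.06) for a,b in [(30,107),(305,42),(367,205),(62,297)]])
print(q,q.mean(0)); 
for i,j in [(0,1),(3,2)]:
  d=q[i]-q[j]; print(np.arctan2(d[1],d[0]),np.linalg.norm(d))
a=cv2.imread('pics/side0.png');b=cv2.imread('pics/sd5.png')
reg=np.s_[285:390,235:375]
g=lambda x:np.float32(cv2.cvtColor(x[reg],cv2.COLOR_BGR2GRAY))
ga,gb=g(a),g(b)
print('lower wall shift px',cv2.phaseCorrelate(ga[60:],gb[60:],cv2.createHanningWindow((140,45),cv2.CV_32F)),'upper',cv2.phaseCorrelate(ga[:45],gb[:45],cv2.createHanningWindow((140,45),cv2.CV_32F)))
print(np.abs(ga-gb).mean())
```

```text
[[0.5893 0.3165 0.06  ]
 [0.4403 0.2313 0.06  ]
 [0.3824 0.3217 0.06  ]
 [0.5289 0.4124 0.06  ]] [0.4852 0.3205 0.06  ]
0.5191313583680174 0.17162385055381185
0.5542311672454084 0.17230050586472448
lower wall shift px ((-0.05625300769739283, 0.5368370905120265), 0.7400912140622551) upper ((-0.06823421249291073, 0.5139245312615408), 0.9832849108142617)
4.1060543
```

Emit:
send_rows:
  rows:
    - [255,0,0.02,0,0]
    - [255,0,0.05,0,0]
    - [255,0,0.09,0,0.03]
    - [255,0,0.13,0,0.06]
    - [255,0,0.17,0,0.09]
    - [255,0,0.21,0,0.12]
    - [255,0,0.25,0,0.15]
    - [255,0,0.29,0,0.18]
    - [255,0,0.33,0,0.21]
    - [255,0,0.37,0,0.24]
    - [255,0,0.41,0,0.27]
    - [255,-0.005,0.45,0,0.3]
    - [255,-0.005,0.49,0,0.33]
    - [255,-0.01,0.53,0,0.36]
    - [255,-0.014,0.57,0,0.393]
    - [255,-0.014,0.6,0,0.393]
    - [255,-0.014,0.621,0,0.393]
    - [255,-0.014,0.621,0,0.393]
    - [255,-0.014,0.621,-0.03,0.393]
    - [255,-0.014,0.621,-0.06,0.393]

```text
t: 13.3
tcp_pos: [0.4643, 0.3557, 0.186]
orientation: [[0.851, 0.525, -0.001], [0.525, -0.851, 0.0], [-0.001, -0.001, -1.0]]
contact_force: [0.4, 0.8, -3.2]
grip_width: 0.075
```

Run:
```python
from h import *
s=env.observe(); print(s['t'],s['joints'],s['tcp_pos'],s['orientation'],s['contact_force'],s['grip_width'])
```

```text
13.3 [-0.92666275  0.4979315   0.25483148  1.98138966 -0.19246051  0.68581465
 -1.57001773] [0.46433925 0.35569548 0.18597173] [[ 8.51123148e-01  5.24964994e-01 -1.06813202e-03]
 [ 5.24965357e-01 -8.51123592e-01  7.07365946e-05]
 [-8.71978125e-04 -6.20937860e-04 -9.99999427e-01]] [ 0.43987589  0.82930454 -3.23454485] 0.07454327551049966
```

Emit:
send_rows:
  rows:
    - [255,0,0.001,-0.03,0]
    - [255,0,0.001,-0.055,0]
    - [255,0,0.001,-0.068,0]
    - [255,0,0.001,-0.074,0]
    - [255,0,0.001,-0.079,0]
    - [255,0,0.001,-0.084,0]
    - [255,0,0.001,-0.088,0]
    - [255,0,0.001,-0.088,0]

```text
t: 14.1
tcp_pos: [0.4644, 0.3568, 0.0981]
orientation: [[0.851, 0.525, -0.001], [0.525, -0.851, 0.0], [-0.001, -0.001, -1.0]]
contact_force: [-0.3, -1.0, -1.0]
grip_width: 0.067
```

Run:
```python
from h import *
s=env.observe(); print(s['ft_torque'])
a=env.camera('side')[:,:,::-1].copy();b=env.camera('scene')[:,:,::-1].copy()
cv2.imwrite('pics/m8.png',np.hstack([crop(a,225,235,385,395,400,600),crop(b,350,200,450,340,400,600)]))
```

```text
[ 0.02758718  0.01289664 -0.00441536]
```

Emit:
send_rows:
  rows:
    - [255,0,0,-0.006,0]
    - [255,0,0,-0.012,0]
    - [255,0,0,-0.018,0]
    - [255,0,0,-0.023,0]
    - [255,0,0,-0.028,0]
    - [255,0,0,-0.031,0]
    - [255,0,0,-0.034,0]
    - [255,0,0,-0.0355,0]
    - [255,0,0,-0.0355,0]

```text
t: 15.1
tcp_pos: [0.4644, 0.3569, 0.0629]
orientation: [[0.851, 0.525, -0.001], [0.525, -0.851, 0.001], [-0.0, -0.001, -1.0]]
contact_force: [0.2, 0.8, -0.8]
grip_width: 0.068
```

Emit:
send_rows:
  rows:
    - [255,0,0,-0.001,0]
    - [255,0,0,-0.001,0]
    - [130,0,0,-0.001,0]
    - [130,0,0,-0.001,0]
    - [130,0,0,-0.001,0]
    - [130,0,0,-0.001,0]
    - [130,0,0,0.02,0]
    - [130,0,0,0.06,0]
    - [130,0,0,0.1,0]
    - [130,0.02,0,0.14,0]
    - [130,0.04,-0.01,0.18,0]
    - [130,0.064,-0.01,0.22,0]
    - [130,0.064,-0.01,0.24,0]
    - [130,0.064,-0.01,0.24,0]
    - [130,0.064,-0.01,0.24,0]

```text
t: 16.6
tcp_pos: [0.528, 0.3469, 0.3027]
orientation: [[0.851, 0.525, -0.001], [0.525, -0.851, 0.001], [-0.0, -0.001, -1.0]]
contact_force: [-0.2, 0.3, -0.3]
grip_width: 0.492
```

Run:
```python
from h import *
import json
s=env.observe(); json.dump({k:np.array(s[k]).tolist() for k in s},open('s6.json','w'))
w=env.camera('wrist')[:,:,::-1].copy();a=env.camera('side')[:,:,::-1].copy();b=env.camera('scene')[:,:,::-1].copy()
cv2.imwrite('pics/w6.png',w);cv2.imwrite('pics/sc6.png',b);cv2.imwrite('pics/sd6.png',a)
cv2.imwrite('pics/m9.png',np.hstack([crop(w,150,100,510,400,480,400),crop(a,225,275,385,395,320,400)]))
```

```text
(no output)
```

View pics/m9.png

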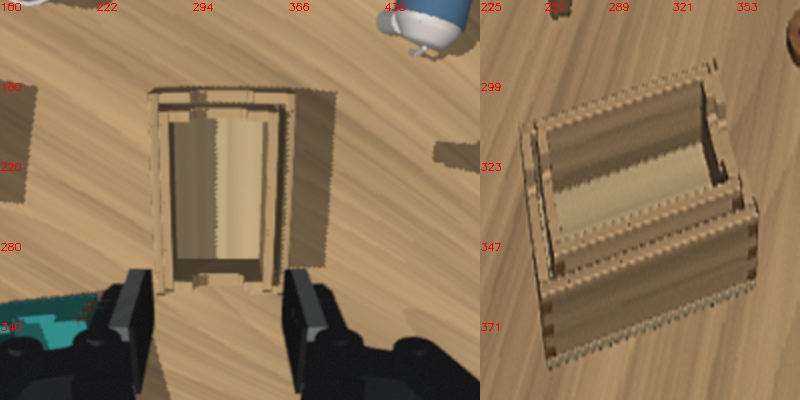

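The middle box sits evenly inside the large one, with an equal margin left and right (crop x 150/160 against 283/293). I'll check its rim height and centre from the two views.

Run:
```python
from h import *
import json
np.set_printoptions(precision=4,suppress=True)
s=json.load(open('s6.json'))
W=dict(TL=(270,182.5),TR=(363.75,182.5),BL=(272.25,319),BR=(362,319)); S=dict(TR=(255,311.6),BR=(336.5,299.6),BL=(356,330),TL=(262.5,358.4))
c=np.array([onz('wrist',W[k],.073,s) for k in W])
for k in W: print(k,tri(ray('wrist',W[k],s),ray('side',S[k])))
print(c,c.mean(0),np.linalg.norm(c[0]-c[1]),np.linalg.norm(c[0]-c[2]))
for i,j in [(0,2),(1,3)]:
  d=c[i]-c[j];print('yaw',np.arctan2(d[1],d[0]))
L=dict(TL=(152,93),TR=(296,93));
```

```text
TL (array([0.5244, 0.3984, 0.0566]), np.float64(0.002011643490970785))
TR (array([0.5743, 0.314 , 0.0641]), np.float64(0.0038716291494231745))
BL (array([0.3949, 0.3198, 0.0753]), np.float64(0.001441800933604668))
BR (array([0.4451, 0.2296, 0.055 ]), np.float64(0.013770238983454301))
[[0.5265 0.3974 0.073 ]
 [0.5763 0.3169 0.073 ]
 [0.393  0.3188 0.073 ]
 [0.4467 0.2315 0.073 ]] [0.4856 0.3162 0.073 ] 0.09458875107846845 0.15493642514689857
yaw 0.5318227995271517
yaw 0.5832503745839732
```

Run:
```python
from h import *
import json
s=json.load(open('s6.json'))
g=cv2.cvtColor(cv2.imread('pics/w6.png'),cv2.COLOR_BGR2GRAY)
for r in (205,245,285):
    p=np.median(g[r-4:r+5],0).astype(int); print(r,'L',262,p[258:285].tolist(),'R',p[340:376].tolist())
p=np.median(g[:,290:300],1).astype(int); print('top',p[160:200].tolist(),'bot',p[290:326].tolist())
cv2.imwrite('pics/m10.png',np.hstack([crop(cv2.imread('pics/w6.png'),250,150,390,330,466,600),crop(cv2.imread('pics/sc6.png'),360,230,450,340,334,600)]))
```

```text
205 L 262 [164, 164, 164, 164, 162, 155, 149, 146, 144, 141, 140, 139, 148, 153, 153, 153, 152, 140, 107, 68, 53, 55, 72, 91, 100, 101, 100] R [170, 169, 168, 167, 167, 164, 149, 115, 99, 99, 106, 133, 150, 152, 152, 152, 154, 149, 106, 63, 50, 49, 50, 65, 90, 108, 129, 139, 142, 138, 118, 90, 85, 86, 87, 87]
245 L 262 [148, 147, 147, 147, 146, 141, 148, 152, 150, 147, 143, 134, 127, 146, 153, 154, 154, 154, 142, 112, 71, 53, 57, 79, 95, 101, 101] R [171, 170, 169, 169, 167, 151, 111, 97, 102, 117, 139, 152, 153, 153, 154, 153, 139, 99, 60, 49, 50, 57, 74, 95, 122, 140, 145, 140, 121, 96, 92, 94, 94, 93, 93, 92]
285 L 262 [154, 151, 149, 147, 147, 144, 147, 155, 158, 155, 151, 148, 141, 131, 141, 150, 152, 152, 154, 152, 130, 89, 58, 58, 74, 93, 101] R [172, 172, 173, 168, 143, 107, 99, 112, 134, 149, 152, 153, 154, 154, 140, 89, 56, 50, 49, 55, 77, 102, 126, 147, 148, 141, 125, 105, 95, 94, 93, 93, 93, 93, 93, 93]
top [148, 147, 146, 139, 110, 79, 66, 69, 84, 98, 94, 92, 92, 94, 93, 94, 91, 84, 73, 65, 69, 94, 100, 94, 92, 93, 92, 92, 94, 96, 102, 103, 103, 102, 101, 103, 102, 102, 102, 102] bot [102, 102, 102, 94, 69, 59, 60, 62, 62, 61, 60, 61, 62, 61, 63, 66, 76, 81, 81, 80, 81, 90, 100, 104, 118, 135, 147, 151, 155, 158, 159, 160, 159, 158, 157, 156]
```

Run:
```python
from h import *
import json
np.set_printoptions(precision=4,suppress=True)
s=json.load(open('s6.json')); ex=np.array([.851,.525]);ey=np.array([-.525,.851]); C=np.array([.4855,.3205])
f=lambda u,r,z:(lambda p:((p-C)@ex,(p-C)@ey))(onz('wrist',(u,r),z,s)[:2])
for r,e in [(205,(269.5,276,350.5,358)),(245,(270.5,277.3,349.7,356.8)),(285,(271.5,278.5,348,355))]:
    print(r,np.array([f(u,r,.073) for u in e])*1000)
print('large',[np.array(f(u,245,.06))*1000 for u in (263.5,362.5,368.7)])
print('x ends: ',[np.array(f(295,r,z))*1000 for r,z in [(164.5,.06),(177.5,.057),(315,.057)]])
```

```text
205 [[ 52.049   45.0076]
 [ 51.9927  38.3183]
 [ 51.9795 -37.7103]
 [ 52.0426 -45.4297]]
245 [[  9.1147  45.3399]
 [  9.112   38.1285]
 [  9.1041 -38.0273]
 [  9.1054 -45.5583]]
285 [[-36.8996  46.0586]
 [-36.8397  38.3388]
 [-36.8422 -37.6873]
 [-36.9025 -45.4055]]
large [array([ 4.946 , 54.6409]), array([  4.9344, -53.4415]), array([  4.9362, -60.3047])]
x ends:  [array([92.0716, 19.1002]), array([78.069 , 19.3723]), array([-82.7856,  21.8819])]
```

The middle box is centred in the large one to within 1 mm across and parallel, and its rim sits at 73 mm. Now for the small box, gripped across its width near the rim.

Emit:
send_rows:
  rows:
    - [0,0.01,-0.04,0,0]
    - [0,0.02,-0.08,0,0]
    - [0,0.03,-0.12,0,-0.02]
    - [0,0.04,-0.16,0,-0.03]
    - [0,0.045,-0.2,0,-0.04]
    - [0,0.05,-0.24,-0.02,-0.05]
    - [0,0.06,-0.28,-0.05,-0.058]
    - [0,0.07,-0.32,-0.08,-0.058]
    - [0,0.0715,-0.35,-0.11,-0.058]
    - [0,0.0715,-0.3665,-0.14,-0.058]
    - [0,0.0715,-0.3665,-0.17,-0.058]
    - [0,0.0715,-0.3665,-0.195,-0.058]
    - [0,0.0715,-0.3665,-0.2,-0.058]
    - [0,0.0715,-0.3665,-0.2,-0.058]

```text
t: 18.15
tcp_pos: [0.5981, -0.0196, 0.1004]
orientation: [[0.88, 0.475, -0.006], [0.475, -0.88, -0.001], [-0.005, -0.002, -1.0]]
contact_force: [0.2, -0.9, 1.2]
grip_width: 1.002
```

Run:
```python
from h import *
import json
s=env.observe(); json.dump({k:np.array(s[k]).tolist() for k in s},open('s7.json','w')); print(s['tcp_pos'],s['orientation'][0])
w=env.camera('wrist')[:,:,::-1].copy(); cv2.imwrite('pics/w7.png',w)
cv2.imwrite('pics/m11.png',crop(w,120,120,520,480,720,600))
```

```text
[ 0.59814948 -0.01961326  0.10039292] [ 0.87970966  0.47547893 -0.00554102]
```

View pics/m11.png

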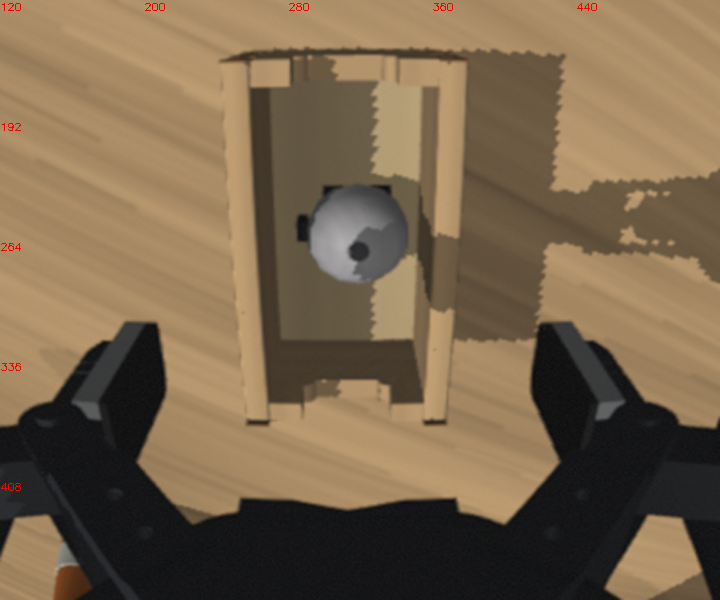

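The bell stands upright in the small box, which is centred and parallel between the jaws, with rim corners at (243,156), (379,157), (257,373) and (368,373).

Run:
```python
from h import *
import json
np.set_printoptions(precision=4,suppress=True)
s=json.load(open('s7.json')); R=np.array(s['orientation']); T=np.array(s['tcp_pos'])
c=np.array([R.T@(onz('wrist',u,.06,s)-T) for u in [(243.3,156),(378.9,157.2),(367.8,373.2),(257.2,373.2)]]); print(c,c.mean(0))
```

```text
[[ 0.0658 -0.0342  0.0401]
 [ 0.0651  0.0322  0.04  ]
 [-0.0625  0.0334  0.0407]
 [-0.0626 -0.0343  0.0408]] [ 0.0014 -0.0007  0.0404]
```

Emit:
send_rows:
  rows:
    - [0,0.0015,0.001,-0.02,0]
    - [0,0.0015,0.001,-0.038,0]
    - [0,0.0015,0.001,-0.05,0]
    - [0,0.0015,0.001,-0.058,0]
    - [0,0.0015,0.001,-0.058,0]
    - [255,0.0015,0.001,-0.058,0]
    - [255,0.0015,0.001,-0.058,0]
    - [255,0.0015,0.001,-0.058,0]
    - [255,0.0015,0.001,-0.058,0]
    - [255,0.0015,0.001,-0.058,0]

```text
t: 19.2
tcp_pos: [0.6007, -0.0184, 0.0447]
orientation: [[0.88, 0.476, -0.003], [0.476, -0.88, -0.0], [-0.002, -0.001, -1.0]]
contact_force: [-2.0, 0.6, 5.3]
grip_width: 0.773
```

Emit:
send_rows:
  rows:
    - [255,0,0,0.003,0]
    - [255,0,0,0.008,0]
    - [255,0,0,0.015,0]
    - [255,0,0,0.025,0]
    - [255,0,0,0.04,0]
    - [255,0,0,0.06,0]
    - [255,0,0,0.09,0]
    - [255,0,0,0.12,0]
    - [255,0,0,0.14,0]
    - [255,0,0,0.14,0]
    - [255,0,0,0.14,0]

```text
t: 20.3
tcp_pos: [0.6006, -0.0183, 0.1853]
orientation: [[0.88, 0.476, -0.001], [0.476, -0.88, -0.0], [-0.001, -0.001, -1.0]]
contact_force: [-0.9, 0.0, -1.5]
grip_width: 0.773
```

Run:
```python
from h import *
import json
np.set_printoptions(precision=4,suppress=True)
s=env.observe(); print(s['tcp_pos'],s['orientation'],s['contact_force'],s['ft_torque'],s['grip_width'])
w=env.camera('wrist')[:,:,::-1].copy(); cv2.imwrite('pics/w8.png',w)
a=env.camera('side')[:,:,::-1].copy(); cv2.imwrite('pics/sd8.png',a)
# edges of the held box's walls in the wrist view
g=cv2.cvtColor(w,cv2.COLOR_BGR2GRAY)
h=cv2.cvtColor(cv2.imread('pics/w7.png'),cv2.COLOR_BGR2GRAY)
for r in (200,300): print(r,np.median(g[r-3:r+4],0).astype(int)[230:390:2].tolist())
print('cols',np.median(g[:,262:270],1).astype(int)[120:440:3].tolist())
print('colsR',np.median(g[:,350:358],1).astype(int)[120:440:3].tolist())
```

```text
[ 0.6006 -0.0183  0.1853] [[ 0.8796  0.4758 -0.0015]
 [ 0.4758 -0.8796 -0.0001]
 [-0.0014 -0.0006 -1.    ]] [-0.898   0.0011 -1.5025] [-0.0133  0.0386  0.0271] 0.7730533773033604
200 [169, 166, 164, 153, 111, 63, 61, 63, 65, 63, 64, 63, 63, 62, 77, 99, 99, 99, 98, 97, 97, 96, 96, 96, 95, 95, 95, 97, 96, 96, 97, 97, 98, 99, 99, 99, 100, 99, 100, 100, 101, 102, 102, 102, 102, 103, 103, 103, 104, 104, 104, 111, 162, 174, 175, 175, 174, 173, 174, 174, 174, 174, 175, 175, 176, 177, 178, 178, 175, 135, 113, 112, 112, 114, 114, 111, 107, 109, 133, 173]
300 [178, 178, 175, 172, 168, 165, 162, 128, 69, 61, 63, 64, 64, 64, 64, 63, 67, 93, 99, 98, 98, 97, 97, 93, 52, 23, 26, 25, 48, 66, 69, 69, 71, 75, 78, 81, 82, 84, 87, 87, 87, 88, 89, 88, 88, 88, 90, 91, 92, 91, 92, 92, 90, 88, 87, 85, 84, 84, 83, 80, 77, 74, 70, 70, 100, 106, 99, 66, 61, 61, 61, 62, 59, 57, 59, 121, 124, 106, 125, 127]
cols [159, 161, 164, 166, 167, 164, 159, 158, 164, 167, 155, 159, 167, 169, 121, 67, 66, 67, 87, 174, 173, 173, 173, 173, 173, 174, 123, 97, 97, 98, 98, 98, 97, 98, 97, 98, 98, 98, 97, 97, 98, 98, 98, 98, 98, 98, 98, 98, 98, 98, 98, 98, 97, 97, 98, 98, 98, 98, 98, 97, 98, 98, 97, 97, 97, 97, 96, 93, 93, 88, 87, 84, 81, 78, 76, 73, 71, 69, 68, 66, 64, 64, 64, 64, 64, 65, 64, 64, 65, 65, 65, 65, 65, 66, 65, 65, 65, 64, 64, 63, 24, 23, 23, 22, 22, 23, 23]
colsR [152, 156, 157, 160, 163, 161, 161, 161, 163, 167, 166, 165, 166, 170, 116, 66, 65, 89, 117, 144, 145, 144, 144, 144, 151, 165, 174, 174, 175, 174, 174, 174, 174, 174, 175, 175, 174, 174, 174, 174, 174, 174, 174, 174, 174, 175, 173, 116, 105, 105, 105, 105, 105, 105, 104, 104, 94, 74, 72, 73, 73, 75, 79, 82, 84, 85, 90, 93, 104, 147, 171, 172, 172, 172, 172, 171, 171, 171, 171, 171, 171, 170, 170, 170, 170, 87, 64, 63, 66, 66, 66, 64, 65, 65, 65, 64, 66, 66, 65, 65, 28, 23, 23, 21, 23, 23, 23]
```

Run:
```python
from h import *
p=env.camera_params('wrist');M=np.array(p['mount']);K=np.array(p['camera_matrix'])
def proj(P):
    q=M[:3,:3].T@(np.array(P)-M[:3,3]); th=np.arctan2(np.hypot(q[0],q[1]),q[2]); d=q[:2]/np.hypot(*q[:2])
    return K[:2,2]+K[0,0]*th*d
for z in (-.021,-.0153,-.010): print(z,'front outer',proj([.0626,-.03,z]),'front inner',proj([.0546,-.03,z]))
for z in (-.021,-.0153,-.010,0.0447): print(z,'back outer',proj([-.0654,.03,z]))
print('bottom front',proj([.0626,-.03,.0447]))
a=cv2.imread('pics/sd8.png')
cv2.imwrite('pics/m12.png',np.hstack([crop(a,240,100,360,220,400,600),crop(cv2.imread('pics/w8.png'),200,100,440,460,400,600)]))
```

```text
-0.021 front outer [222.67526071 178.76445411] front inner [223.88790417 202.31819535]
-0.0153 front outer [226.51591866 176.55583301] front inner [227.60619977 199.13569054]
-0.01 front outer [229.81118428 174.66972831] front inner [230.80289648 196.41059396]
-0.021 back outer [375.49283363 452.14494301]
-0.0153 back outer [374.03832821 443.80019127]
-0.01 back outer [372.72743586 436.32490774]
0.0447 back outer [361.34667137 373.09130659]
bottom front [253.40526944 161.40197725]
```

Emit:
send_rows:
  rows:
    - [255,-0.006,0.015,0,0]
    - [255,-0.015,0.045,0,0]
    - [255,-0.028,0.08,0,0.01]
    - [255,-0.04,0.12,0,0.02]
    - [255,-0.054,0.16,0,0.03]
    - [255,-0.068,0.2,0,0.04]
    - [255,-0.08,0.24,0,0.05]
    - [255,-0.095,0.28,0,0.059]
    - [255,-0.107,0.315,0,0.059]
    - [255,-0.114,0.333,0,0.059]
    - [255,-0.1145,0.3395,0,0.059]
    - [255,-0.1145,0.3395,0,0.059]
    - [255,-0.1145,0.3395,-0.02,0.059]
    - [255,-0.1145,0.3395,-0.04,0.059]
    - [255,-0.1145,0.3395,-0.055,0.059]
    - [255,-0.1145,0.3395,-0.06,0.059]
    - [255,-0.1145,0.3395,-0.06,0.059]

```text
t: 22.1
tcp_pos: [0.4857, 0.3196, 0.1234]
orientation: [[0.851, 0.525, -0.005], [0.525, -0.851, -0.002], [-0.005, -0.001, -1.0]]
contact_force: [0.6, -0.5, -1.1]
grip_width: 0.774
```

Emit:
send_rows:
  rows:
    - [255,0.0005,0.0015,0,0]
    - [255,0.0005,0.0015,0,0]
    - [255,0.0005,0.0015,-0.004,0]
    - [255,0.0005,0.0015,-0.008,0]
    - [255,0.0005,0.0015,-0.012,0]
    - [255,0.0005,0.0015,-0.016,0]
    - [255,0.0005,0.0015,-0.016,0]

```text
t: 22.8
tcp_pos: [0.4859, 0.321, 0.1067]
orientation: [[0.851, 0.525, -0.006], [0.525, -0.851, -0.003], [-0.006, -0.001, -1.0]]
contact_force: [0.1, -0.6, -1.2]
grip_width: 0.775
```

Emit:
send_rows:
  rows:
    - [255,0,0,-0.005,0]
    - [255,0,0,-0.01,0]
    - [255,0,0,-0.015,0]
    - [255,0,0,-0.02,0]
    - [255,0,0,-0.024,0]
    - [255,0,0,-0.028,0]
    - [255,0,0,-0.031,0]
    - [255,0,0,-0.033,0]
    - [255,0,0,-0.034,0]
    - [255,0,0,-0.034,0]

```text
t: 23.8
tcp_pos: [0.4859, 0.321, 0.0727]
orientation: [[0.851, 0.525, -0.006], [0.525, -0.851, -0.003], [-0.006, -0.001, -1.0]]
contact_force: [-0.7, -0.3, -1.7]
grip_width: 0.773
```

Emit:
send_rows:
  rows:
    - [255,0,0,-0.001,0]
    - [255,0,0,-0.0015,0]
    - [255,0,0,-0.0015,0]

```text
t: 24.1
tcp_pos: [0.4859, 0.321, 0.0712]
orientation: [[0.851, 0.525, -0.006], [0.525, -0.851, -0.003], [-0.006, -0.001, -1.0]]
contact_force: [0.1, 0.2, -1.2]
grip_width: 0.775
```

Emit:
send_rows:
  rows:
    - [0,0,0,0,0]
    - [0,0,0,0,0]
    - [0,0,0,0,0]
    - [0,0,0,0.01,0]
    - [0,0,0,0.03,0]
    - [0,0,0,0.06,0]
    - [0,0,0,0.1,0]
    - [0,0.02,0.01,0.14,0]
    - [0,0.04,0.025,0.19,0]
    - [0,0.042,0.026,0.23,0]
    - [0,0.042,0.026,0.23,0]
    - [0,0.042,0.026,0.23,0]
    - [0,0.042,0.026,0.23,0]

```text
t: 25.4
tcp_pos: [0.527, 0.3466, 0.3006]
orientation: [[0.851, 0.525, -0.007], [0.525, -0.851, -0.003], [-0.008, -0.001, -1.0]]
contact_force: [0.3, -0.0, -0.6]
grip_width: 1.0
```

Run:
```python
from h import *
import json
s=env.observe(); json.dump({k:np.array(s[k]).tolist() for k in s},open('s9.json','w'));print(s['tcp_pos'])
w=env.camera('wrist')[:,:,::-1].copy();a=env.camera('side')[:,:,::-1].copy()
cv2.imwrite('pics/w9.png',w);cv2.imwrite('pics/sd9.png',a)
cv2.imwrite('pics/m13.png',np.hstack([crop(w,230,130,410,330,450,500),crop(a,225,275,385,395,350,500)]))
```

```text
[0.52697126 0.34655447 0.30056499]
```

The viewer limit is reached (one earlier view was evidently counted too), so I'm checking numerically.

Run:
```python
from h import *
import json
np.set_printoptions(precision=1,suppress=True)
s=json.load(open('s9.json'));img=cv2.imread('pics/w9.png'); g=cv2.cvtColor(img,cv2.COLOR_BGR2GRAY)
ex=np.array([.851,.525]);ey=np.array([-.525,.851]);C=np.array([.4855,.3205])
f=lambda u,r,z:(lambda p:np.array([(p-C)@ex,(p-C)@ey])*1000)(onz('wrist',(u,r),z,s)[:2])
for r in (205,245,285):
    p=np.median(g[r-3:r+4],0); e=np.where((p[:-1]<125)!=(p[1:]<125))[0]
    e=[i+(125-p[i])/(p[i+1]-p[i]) for i in e if 255<i<380]
    print(r,[(round(u,1),round(f(u,r,.086)[1],1)) for u in e])
    print('  ',p[258:295].astype(int).tolist(),p[335:376].astype(int).tolist())
# bell: grey/neutral pixels
hsv=cv2.cvtColor(img,cv2.COLOR_BGR2HSV); m=((hsv[...,1]<40)&(hsv[...,2]>60)).astype(np.uint8); m[:,:255]=0;m[:,380:]=0;m[:170]=0;m[320:]=0
n,l,st,ce=cv2.connectedComponentsWithStats(m); k=1+st[1:,4].argmax(); print('bell',st[k],ce[k],f(*ce[k],.06))
# longitudinal: small rim ends along long-wall tops
for u in (285,345): 
    p=np.median(g[:,u-1:u+2],1); print(u,p[165:205].astype(int).tolist(),p[290:325].astype(int).tolist())
```

```text
205 [(np.float64(275.3), np.float64(37.6)), (np.float64(278.8), np.float64(34.2)), (np.float64(286.1), np.float64(27.0)), (np.float64(322.3), np.float64(-8.4)), (np.float64(337.1), np.float64(-22.8)), (np.float64(339.5), np.float64(-25.2)), (np.float64(347.2), np.float64(-32.8)), (np.float64(356.0), np.float64(-41.4)), (np.float64(357.5), np.float64(-42.9)), (np.float64(366.4), np.float64(-51.8)), (np.float64(369.6), np.float64(-54.9))]
   [159, 160, 159, 158, 153, 148, 145, 142, 140, 137, 141, 154, 151, 149, 149, 150, 148, 135, 102, 64, 80, 135, 156, 161, 159, 156, 153, 147, 128, 90, 60, 63, 77, 88, 90, 89, 89] [161, 149, 127, 106, 112, 138, 154, 159, 158, 156, 153, 150, 136, 85, 51, 57, 73, 85, 89, 90, 99, 125, 139, 112, 74, 53, 48, 49, 56, 73, 93, 117, 135, 139, 135, 119, 94, 85, 85, 85, 85]
245 [(np.float64(276.4), np.float64(37.7)), (np.float64(280.0), np.float64(34.0)), (np.float64(286.9), np.float64(27.1)), (np.float64(304.8), np.float64(9.0)), (np.float64(322.0), np.float64(-8.3)), (np.float64(339.0), np.float64(-25.5)), (np.float64(346.2), np.float64(-32.8)), (np.float64(354
[... 1396 characters left out ...]
 155, 154, 155, 153, 133, 95, 67, 62, 62, 67, 96, 133, 154, 156, 155, 155, 156, 153, 131, 86, 55, 49, 60, 56, 76, 109, 137, 143, 144, 143, 145, 145, 145, 147, 146] [158, 159, 159, 155, 153, 155, 159, 159, 159, 159, 159, 160, 159, 160, 160, 160, 160, 161, 160, 159, 140, 93, 85, 130, 149, 153, 155, 155, 155, 153, 152, 152, 151, 152, 152]
345 [64, 87, 127, 153, 157, 157, 157, 157, 154, 135, 97, 67, 61, 60, 64, 85, 122, 151, 156, 156, 156, 156, 155, 141, 108, 69, 57, 56, 50, 74, 113, 143, 151, 153, 153, 153, 154, 153, 153, 152] [123, 121, 121, 119, 117, 115, 114, 114, 114, 117, 115, 112, 108, 105, 98, 91, 89, 87, 90, 105, 121, 122, 128, 146, 155, 157, 155, 156, 153, 147, 143, 142, 142, 142, 143]
```

Run:
```python
from h import *
import json
s=json.load(open('s9.json'));C=np.array([.4855,.3205]);ex=np.array([.851,.525])
f=lambda u,r,z:round(((onz('wrist',(u,r),z,s)[:2]-C)@ex)*1000,1)
for u,rs in ((285,(167,174.3,180.7,188.2,194.8,310.8)),(345,(167,174.3,181,188.7,195,310))):
    print(u,'large out/in',f(u,rs[0],.06),f(u,rs[1],.06),'mid out/in',f(u,rs[2],.073),f(u,rs[3],.073),'small out',f(u,rs[4],.086),'small rear',f(u,rs[5],.086))
g=cv2.cvtColor(cv2.imread('pics/sd9.png'),cv2.COLOR_BGR2GRAY); a=cv2.cvtColor(cv2.imread('pics/sd6.png'),cv2.COLOR_BGR2GRAY)
print('large outer wall shift',cv2.phaseCorrelate(np.float32(a[350:390,235:375]),np.float32(g[350:390,235:375])))
# side view: bright rim-top bands down the near walls (middle column)
for u in (300,310,320): print(u,g[320:375,u].tolist())
p=env.camera_params('side')
for x,y,z,n in [(0,-.034,.086,'s'),(0,-.046,.073,'m'),(0,-.058,.06,'l'),(0,.034,.086,'s'),(0,.046,.073,'m'),(0,.058,.06,'l')]:
    P=np.r_[C+x*ex+y*np.array([-.525,.851]),z]; q=cv2.projectPoints(P,np.array(p['rvec']),np.array(p['tvec']),np.array(p['camera_matrix']),None)[0].ravel(); print(n,y,q.round(1))
```

```text
285 large out/in 86.9 79.3 mid out/in 74.5 66.9 small out 62.5 small rear -63.8
345 large out/in 87.0 79.4 mid out/in 74.2 66.4 small out 62.4 small rear -62.9
large outer wall shift ((-0.022125385328308766, -0.00672434548891232), 1.004767190416654)
300 [145, 143, 145, 146, 144, 143, 139, 130, 143, 138, 142, 175, 121, 102, 97, 98, 99, 103, 104, 58, 121, 133, 132, 145, 107, 101, 105, 109, 107, 101, 119, 123, 128, 158, 111, 91, 83, 81, 82, 84, 88, 92, 99, 95, 92, 87, 90, 93, 93, 97, 94, 98, 94, 119, 112]
310 [130, 138, 137, 136, 134, 131, 136, 137, 143, 171, 122, 101, 96, 97, 100, 105, 105, 94, 126, 131, 132, 123, 103, 102, 107, 109, 110, 74, 113, 126, 132, 154, 111, 93, 85, 84, 85, 82, 89, 97, 99, 98, 91, 88, 93, 95, 94, 95, 97, 97, 90, 145, 120, 113, 132]
320 [102, 135, 141, 117, 127, 139, 142, 157, 118, 101, 100, 100, 102, 104, 104, 90, 126, 130, 136, 103, 98, 106, 107, 106, 105, 97, 117, 128, 131, 128, 101, 87, 84, 84, 85, 85, 90, 96, 98, 96, 86, 92, 95, 92, 96, 92, 98, 95, 119, 115, 109, 118, 127, 130, 131]
s -0.034 [296.9 301.1]
m -0.046 [295.7 302.2]
l -0.058 [294.5 303.2]
s 0.034 [306.9 329.4]
m 0.046 [309.1 340.7]
l 0.058 [311.3 352. ]
```

The rim edges seen in the side view (rows 329.5, 341 and 351.5) match the nested heights (329.4, 340.7 and 352.0). Centring is within about 2 mm, and the bell is in the small box.

```bash
python3 -c "
from plant import env
print(env.sign_off(), env.observe()['t'])"
```

```text
the job is handed in; nothing more can be done
the job is handed in; nothing more can be done
```

The three boxes are nested with the bell in the smallest, and I handed the job in at about 25.5 s of the 72 s. sign_off gives no verdict.

**What I did:** I moved the bell straight from the large box into the small one. I then pinched the middle box by one long wall and lowered it into the large box. Last, I gripped the small box across near its rim and lowered it, with the bell inside, into the middle one. Each box was let go about 1 mm above its floor.

**Last checks:**
- **Height:** in the side view the rims sit within 1 pixel of the fully nested heights (60, 73 and 86 mm).
- **Centring:** all three boxes are parallel and within about 2 mm of centre.
- **Bell:** it is about 4 mm from the middle of the small box. It was upright when last viewed, before the final lift.
- **Force:** none built up while lowering either box.

**Did not agree or could not be checked:**
- An early hand-picked estimate of the nested middle box was about 4 mm off. Its two-view corner heights also scattered from 55 to 75 mm. Later edge profiles settled its position.
- The picture limit stopped the final view, so the last check was by numbers only.
- I did not re-measure the bystanders. The arm's planned path stayed clear of them.

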